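Drain the drip-watering manifold before the frost

ROBOT

A 6-joint arm with a two-finger parallel gripper is mounted at the origin on the work surface. World frame = base frame: x ahead of the robot, y to its left, z up, the work surface at z = 0. Lengths are in m, angles in rad, forces in N, time in s.
With the tool pointing down it reaches from about 0.375 to 0.925 m from the base axis. Payload 5.7 kg.
Tool frame: the origin (TCP) lies midway between the tips of the shut fingers; the grasp point (between the pads) lies 19 mm behind it (manip.tcp_to_grasp is the distance from the TCP to the grasp point, in m); z points along the fingers, x is the direction in which the jaws open and shut, and the axes are right-handed (so a half turn about z gives the same grasp; the last joint's range is limited). The gripper opens to 85 mm and grips with 20 to 120 N. Pads are 22 mm wide; open, the fingers measure 114 mm over their backs; the gripper's body (76 mm by 85 mm) begins 54 mm behind the grasp point. The pads swing forward as they close: fully open they stand 13 mm farther back than shut.
Start: joints at [-1.418, 0.359, 1.51, -0, 1.272, -0.115], TCP at [0.159, -0.579, 0.205] pointing down, gripper open.
Joint ranges: [-2.97, 2.97], [-1.01, 2.36], [0.21, 2.38], [-0.96, 4.11], [0.2, 2.71], [-2.98, 2.98]. Speed limits (rad/s): [2.39, 2.39, 3.14, 3.14, 3.14, 3.14].

INTERFACE

Orientations are given as a 3x3 rotation matrix whose columns are the frame's x, y, z axes.
In Python, from cell import manip gives the robot as it stands. Calls block until the motion is done:
- manip.move_ptp(position, orientation): joint-space move of the TCP to a pose.
- manip.move_straight(position, rate=0.15, ori=None): straight line of the TCP; ori=None keeps the orientation; rate is the mean speed in m/s.
- manip.move_j(angles): joint-space move.
- manip.open_gripper() and manip.gripper_close(effort=None): open the fingers fully, or close them until they stop; effort is the grip in N (None keeps the last).
- manip.hold(seconds).
- manip.inverse_kinematics(position, orientation): joint angles nearest the present ones, or None.
- manip.capture(name): name is "scene" or "top"; returns the picture (420x560x3 uint8, red, green, blue); there is no depth.
- manip.calibration(name): a dict with "vertical_fov" (degrees; the focal length in pixels is half the picture's height over the tangent of half this angle, whatever the lens; pixels are square), "cx", "cy" (the principal point, pixels), "xyz" and "orientation" of the camera in the world. Camera axes: x right, y down, z forward; pixel columns grow to the right and rows downward; lengths in m; the calibration is good to about 2 mm. A picture is of the moment at which its call begins. calibration takes no time and is no camera call.
A pose or a line that the arm cannot do raises manip.IKError and nothing moves.
- manip.hand_in(): hands the job in, once; it reports no verdict.
Readings, each from a call of its own:
- manip.read_time_s(): time.
- manip.read_joint_pos(): joint angles.
- manip.read_dq(): joint speeds.
- manip.read_tau(): joint torques, N m.
- manip.read_tool_pos(): TCP position.
- manip.read_ee_rot(): TCP orientation.
- manip.read_ft_force(): force on the tool from outside, world axes, zero at the start.
- manip.read_moment(): the same for the moment, N m.
- manip.read_gripper_width(): finger opening in m.
Only numpy, scipy, OpenCV 4.12 (cv2) and the standard library are available. Lean on these libraries where they do the work, as an engineer would, in place of code of your own. Each camera call takes 0.05 s, during which the arm holds its last target.

TASK

Frost is coming, so drain the watering manifold on the bench: first turn the blue supply handle clockwise until it is fully shut against its stop, and only then swing the orange spring-return drain handle past its first two clicks to the third, at the red mark. It springs back if let go, so keep hold of it: finish with the gripper's fingers still holding the drain handle at the third click and the supply still shut, with the pots and the brush left where they stand.

Things in the scene. Friction and masses are not known exactly. Their poses are not given: they have to be found in the camera images.
- manifold: Fixed watering manifold: base plate 170 x 420 x 10 mm, grey pipe along y. Origin on the bench under the pipe's middle; x to its back (away from the robot, turned up to 0.35 rad), y left, z up. Supply valve axis at y = +120 mm, drain axis at y = -85 mm, both at x = 0. Black pawl housing behind the drain valve, 110 mm high; black arc with marked dots in front of it, 84 mm high.
- supply_grip (a point): On the axis of the blue supply handle, 110 mm above the bench. The handle is an upright flat bar 66 mm long, 14 mm thick, from 92 to 124 mm above the bench, on a hub 40 mm across (94 mm high). The point's x axis lies along the bar, y across it, z up; the bar's -x end has a white pointer on top.
- supply (a joint): Supply handle angle, rad, grows clockwise seen from above. 0 = fully open, 2.40 = fully shut at a hard stop, where the white pointer faces the manifold's front (-x), at the red dot. Starts between 0.4 and 1.5, stays where it is left, friction about 0.06 N m.
- drain_handle: The orange handle fixed on the drain dial: a flat arm (104 mm high on top) reaching out from the dial, with an upright round post at its end. Its origin is on the drain axis, 88 mm above the bench; z up, and it turns with the drain joint.
- drain_post (a point): Centre of the top of the orange post, 154 mm above the bench. The post is round, 16 mm in diameter, 50 mm tall above the arm, and stands 75 mm from the drain axis; the point's x axis points outwards from the drain axis through the post, z up.
- drain_axis (a point): Fixed point on the vertical axis of the drain dial, 154 mm above the bench, level with the top of the post. Dots on the black arc in front: white at rest, yellow at the first and second click, red at the third; the arm points at them.
- drain (a joint): Drain dial angle, rad, grows anticlockwise from above (post sweeps left to right before the valve). 0 = rest, post 0.68 rad left of the manifold's front (-x); hard stop 1.36. A spring returns it to 0 always (2.7 N at the post at rest, 4.5 N at the stop). Bumps at 0.22, 0.62, 1.02 change that by 1 to 2 N; the clicks lie just after, about 0.42, 0.82 and 1.26; none holds it.
- pot_a: Bystander: blue painted pot with a succulent, 83 mm across, 70 mm tall (plant to about 100 mm), 0.4 kg. Origin under its centre.
- pot_b: Bystander: pink painted pot with a succulent, same size and mass as the blue one. Origin under its centre.
- pot_c: Bystander: pale green painted pot with a succulent, same size and mass as the blue one. Origin under its centre.
- brush: Bystander: hand brush 200 mm long lying on the bench, at the right of the manifold. Its origin is under its middle, x along it.

How it is judged:
By the outcome, as a careful person would: the job done as asked, in the order asked, and still so for the second after the job is handed in, while the arm keeps its last pose, push and grip.
It also fails if it takes over 53 s, if anything falls off the work surface, if the arm or the gripper's body presses on something with over 40 N, if the wrist force passes 120 N, or if a joint passes its speed limit or range.

## Working session

There is one attempt and no reset: what is moved stays moved. The work goes in short steps, each a Python script; the robot and the scene stay as the last script left them, time stands still between calls to the robot, and variables do not carry over. Pictures are saved under pics/ and viewed, and the job is handed in when it is done.

```bash
ls; mkdir -p pics
python3 - <<'E'
from cell import manip
import cv2
for n in ("scene","top"):
    im=manip.capture(n); cv2.imwrite(f"pics/{n}0.png",im[:,:,::-1]); print(n,manip.calibration(n))
print(manip.read_time_s(), manip.tcp_to_grasp)
E
```

```text
pics
scene {'vertical_fov': 53.840534019225906, 'cx': 280.26520966653584, 'cy': 214.67983389319366, 'xyz': array([1.22488397, 0.49868666, 0.8687243 ]), 'orientation': array([[-0.62269198,  0.53954053, -0.56670161],
       [ 0.78232741,  0.44297591, -0.43787689],
       [ 0.01478283, -0.71600863, -0.69793489]])}
top {'vertical_fov': 46.612475498836986, 'cx': 284.058252743041, 'cy': 197.91529603345668, 'xyz': array([0.35350661, 0.01648841, 1.41771502]), 'orientation': array([[-0.00723637, -0.98272689,  0.18492024],
       [-0.99996818,  0.00649076, -0.00463711],
       [ 0.00335674, -0.18494791, -0.98274259]])}
0.1 0.0187
```

View pics/scene0.png

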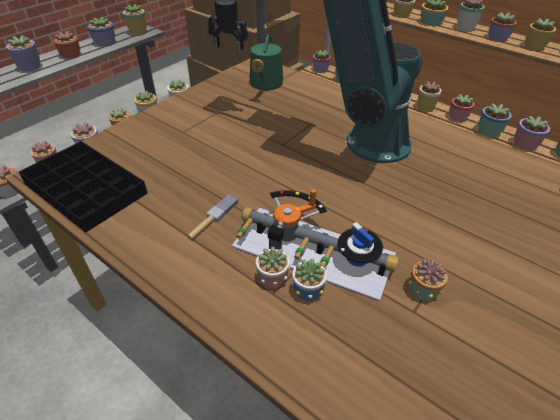

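View pics/top0.png

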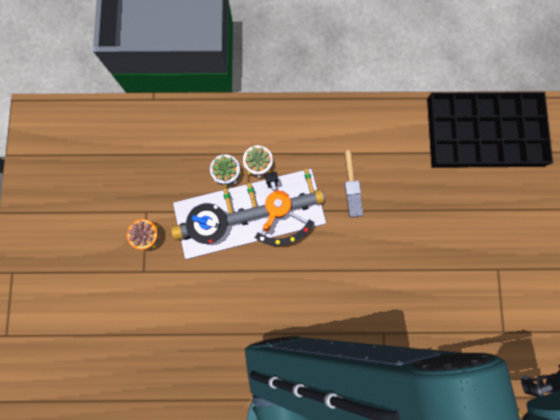

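Run:
```python
import cv2
im=cv2.imread("pics/top0.png"); c=im[60:270,150:430]; cv2.imwrite("pics/top0z.png",cv2.resize(c,(800,600),interpolation=cv2.INTER_CUBIC))
```

```text
(no output)
```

View pics/top0z.png

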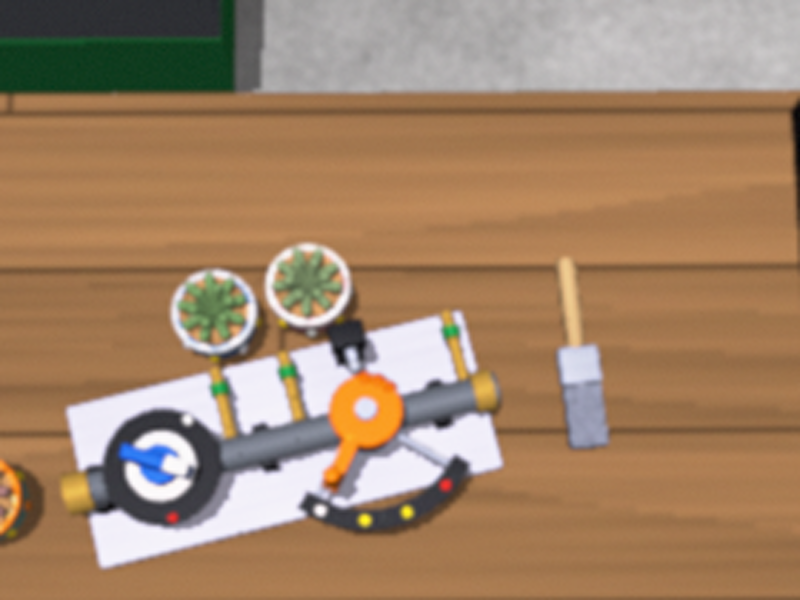

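The top view shows the supply bar pointing right (white pointer near zoom (180,465)). Its red dot is below at (172,518), the orange post is at (335,475), and the drain's red dot is at (446,485). Next I'll measure these.

```bash
cat > h.py <<'E'
import numpy as np, cv2
from cell import manip
def ray(n,px):
    c=manip.calibration(n); f=210/np.tan(np.radians(c['vertical_fov'])/2)
    px=np.atleast_2d(px).astype(float)
    d=np.c_[(px[:,0]-c['cx'])/f,(px[:,1]-c['cy'])/f,np.ones(len(px))]@c['orientation'].T
    return c['xyz'],d
def cast(n,px,z):
    o,d=ray(n,px); return o+d*((z-o[2])/d[:,2])[:,None]
def proj(n,P):
    c=manip.calibration(n); f=210/np.tan(np.radians(c['vertical_fov'])/2)
    p=(np.atleast_2d(P)-c['xyz'])@c['orientation']
    return np.c_[f*p[:,0]/p[:,2]+c['cx'],f*p[:,1]/p[:,2]+c['cy']]
def masks(im):
    h=cv2.cvtColor(im,cv2.COLOR_RGB2HSV); H,S,V=h[...,0],h[...,1],h[...,2]
    return dict(orange=(H>7)&(H<16)&(S>220)&(V>150), blue=(H>105)&(H<118)&(S>170)&(V>90),
      white=(S<45)&(V>170), red=((H<6)|(H>174))&(S>150)&(V>120), yellow=(H>22)&(H<32)&(S>150)&(V>180))
E
python3 - <<'E'
from h import *
for n in ("top","scene"):
    im=cv2.cvtColor(cv2.imread(f"pics/{n}0.png"),cv2.COLOR_BGR2RGB); m=masks(im)
    for k,v in m.items():
        c,l,s,ce=cv2.connectedComponentsWithStats(v.astype('uint8'),connectivity=8)
        for i in range(1,c):
            x,y=ce[i]
            if s[i,4]>=3 and ((n=='top' and 165<x<340 and 140<y<270) or (n=='scene' and 230<x<410 and 180<y<295)):
                print(n,k,s[i].tolist(),ce[i].round(1))
E
python3 - <<'E'
import cv2
im=cv2.imread("pics/scene0.png"); c=im[170:300,230:404]; cv2.imwrite("pics/s0z.png",cv2.resize(c,(800,598),interpolation=cv2.INTER_CUBIC))
im=cv2.imread("pics/top0.png"); c=im[160:265,170:330]; cv2.imwrite("pics/t0z.png",cv2.resize(c,(800,525),interpolation=cv2.INTER_CUBIC))
E
```

```text
top orange [275, 191, 12, 6, 27] [280.6 193.3]
top orange [274, 213, 11, 4, 14] [279.1 215. ]
top orange [265, 225, 4, 4, 7] [267. 227.]
top blue [192, 215, 18, 14, 115] [200.8 221. ]
top white [243, 145, 30, 29, 226] [257.  160.5]
top white [210, 154, 30, 30, 234] [223.8 169.2]
top white [308, 169, 9, 22, 79] [312.4 179.3]
top white [278, 170, 32, 28, 590] [293.9 183.7]
top white [251, 180, 25, 26, 342] [261.9 190.9]
top white [228, 185, 24, 27, 437] [240.1 197.4]
top white [173, 190, 55, 35, 765] [198.  204.3]
top white [275, 199, 7, 8, 38] [277.7 202.7]
top white [266, 205, 60, 33, 886] [298.9 220.4]
top white [194, 211, 25, 24, 305] [206.7 223.2]
top white [181, 217, 87, 42, 1261] [225.5 239.3]
top white [260, 237, 4, 4, 14] [261.5 238.3]
top red [304, 228, 4, 4, 14] [305.5 229.3]
top red [209, 239, 3, 4, 10] [210.  240.8]
top yellow [291, 237, 3, 4, 10] [292.  238.8]
top yellow [276, 240, 4, 4, 13] [277.4 241.4]
scene blue [359, 229, 15, 13, 78] [366.1 234.8]
scene blue [354, 237, 10, 10, 55] [358.  242.1]
scene white [276, 198, 4, 7, 10] [277.2 201.3]
scene white [319, 205, 3, 
[... 314 characters left out ...]
 [309, 224, 5, 3, 8] [311.  225.4]
scene white [233, 229, 38, 26, 514] [254.1 242.5]
scene white [312, 228, 29, 10, 99] [327.7 232.1]
scene white [348, 238, 19, 15, 103] [354.7 246.7]
scene white [256, 243, 131, 56, 1502] [337.4 275.6]
scene white [370, 244, 4, 7, 11] [371.6 247.1]
scene white [301, 248, 24, 15, 182] [311.5 255.5]
scene white [341, 248, 3, 2, 5] [342.2 248.6]
scene white [382, 249, 14, 6, 45] [388.5 251.8]
scene white [298, 262, 4, 3, 9] [299.7 262.9]
scene white [285, 276, 2, 3, 5] [285.4 276.8]
scene red [280, 191, 3, 2, 6] [281.  191.5]
scene red [365, 229, 3, 2, 5] [366.2 229.4]
scene yellow [296, 192, 3, 2, 6] [297.  192.5]
scene yellow [321, 290, 2, 3, 4] [321.5 291. ]
```

View pics/s0z.png

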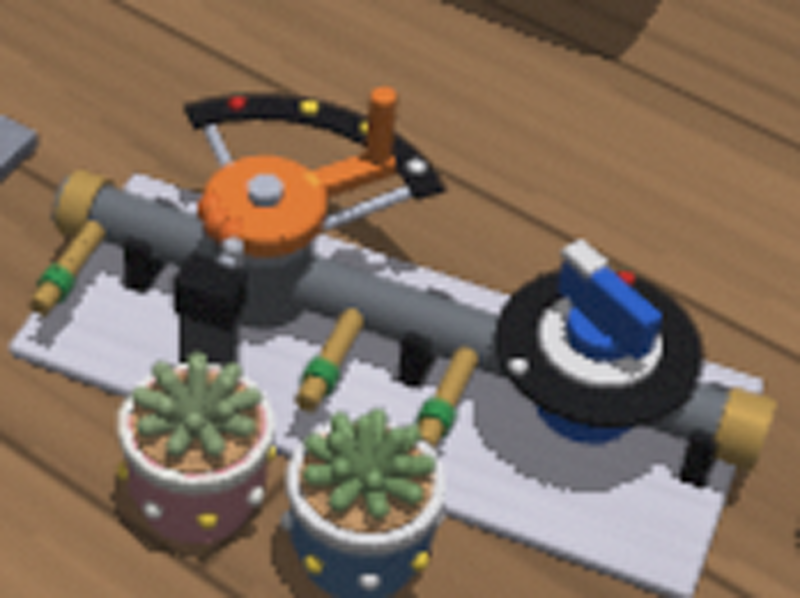

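View pics/t0z.png

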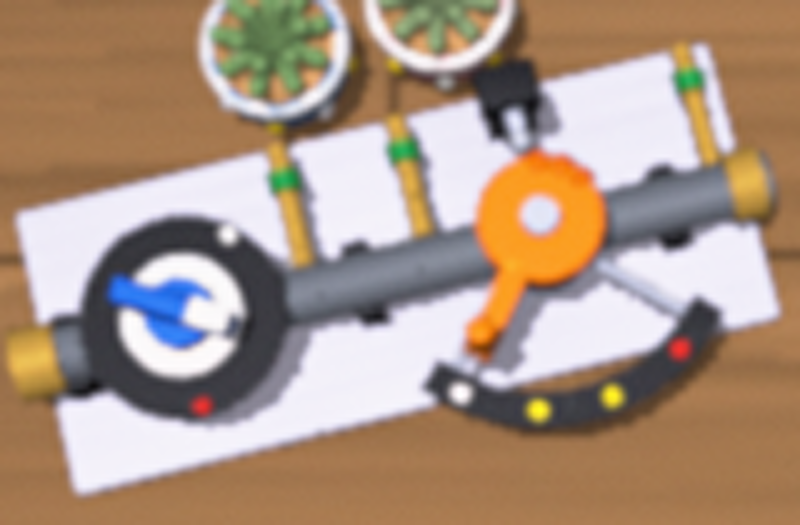

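Run:
```python
from h import *
def tri(a,b):
    (o1,d1),(o2,d2)=ray("top",a),ray("scene",b); d1=d1[0];d2=d2[0]
    s,*_=np.linalg.lstsq(np.c_[d1,-d2],o2-o1,rcond=None); p,q=o1+s[0]*d1,o2+s[1]*d2
    return (p+q)/2,np.linalg.norm(p-q)
z=lambda l:np.array(l)/5+[170,160]
zs=lambda l:np.array(l)*174/800+[230,170]
C=cast("top",z([[15,213],[705,43],[780,315],[80,495]])-0.4,0.01)[:,:2]
print(C, C.mean(0), [np.linalg.norm(C[i]-C[i-1]) for i in range(4)])
# yaw: y axis = right->left
yv=(C[0]-C[1]+C[3]-C[2]); print("yaw",np.arctan2(-yv[0],yv[1]), "short side",[np.arctan2(v[1],v[0]) for v in (C[0]-C[3],C[1]-C[2])])
yaw=np.arctan2(-yv[0],yv[1]); R=np.array([[np.cos(yaw),-np.sin(yaw)],[np.sin(yaw),np.cos(yaw)]])
o=C.mean(0); print("supply ax",o+R@[0,.12],"drain ax",o+R@[0,-.085])
for nm,a,b in [("cap",(277.7,202.7),(287.4,210.9)),("redS",(210,240.8),(366.2,229.6)),("redD",(305.5,229.3),(281,191.5)),("yel2",(292,238.8),(297,192.5)),("whiteD",(261.5,238.3),(320.2,205.4)),
  ("post",z([482,328])-.4,zs([384,95])-.4),("whiteS",z([228,236])-.4,zs([518,366])-.4)]:
    print(nm,*tri(a,b))
D=cast("top",[(261.5,238.3),(277.4,241.4),(292,238.8),(305.5,229.3)],0.084)[:,:2]
print("dots",D)
A=np.c_[2*D,np.ones(4)]; s=np.linalg.lstsq(A,(D**2).sum(1),rcond=None)[0]; print("circ",s[:2],np.sqrt(s[2]+s[:2]@s[:2]))
print("cap.108",cast("top",(277.7,202.7),.11))
im=cv2.cvtColor(cv2.imread("pics/top0.png"),cv2.COLOR_BGR2RGB); m=masks(im)
b=np.argwhere(m['blue'][205:240,185:225])[:,::-1]+[185,205]
print(cast("top",[[194,218],[216,224.5],[b[:,0].mean(),b[:,1].mean()]],.124))
```

```text
[[ 0.60777055  0.33665983]
 [ 0.70776917 -0.06971664]
 [ 0.54446176 -0.11057651]
 [ 0.44308313  0.29363149]] [0.57577115 0.11249954] [np.float64(0.17021570519267082), np.float64(0.41849917696530187), np.float64(0.16834143709278784), np.float64(0.4167274139697406)]
yaw 0.24350483794573666 short side [np.float64(0.255559866959167), np.float64(0.24516894572872094)]
supply ax [0.54683849 0.22895941] drain ax [0.59626512 0.03000713]
cap [0.58609443 0.02815057 0.11037618] 0.000982379837289394
redS [0.48628159 0.21480514 0.08160367] 0.0014848210437188245
redD [ 0.51573632 -0.0480854   0.08884376] 0.0003860180063042916
yel2 [ 0.48978363 -0.01056232  0.08845555] 0.00021941526480326415
whiteD [0.49201502 0.07223433 0.08849077] 0.0009534303987341031
post [0.51845363 0.05918753 0.15469276] 0.002377210238763586
whiteS [0.58160427 0.20206539 0.07852294] 5.572206159329331e-05
dots [[ 0.49224697  0.07283878]
 [ 0.4834428   0.02930161]
 [ 0.49029805 -0.0107471 ]
 [ 0.51622211 -0.04815703]]
circ [0.58982476 0.02906444] 0.10680100886815311
cap.108 [[0.58642552 0.02773744 0.11      ]]
[[0.54380317 0.2519607  0.124     ]
 [0.5258673  0.19274579 0.124     ]
 [0.53555143 0.233493   0.124     ]]
```

Run:
```python
from h import *
zs=lambda l:np.array(l)*174/800+[230,170]
P=cast("scene",zs([[582,250],[648,322]])-.4,.124); print(P, P.mean(0)); d=P[0]-P[1]; print(np.linalg.norm(d),np.arctan2(d[1],d[0]))
# candidate IK
yaw=.2435
def Rt(a): # tool down, jaw x axis at angle a
    c,s=np.cos(a),np.sin(a); return np.array([[c,s,0],[s,-c,0],[0,0,-1.]])
for a0 in (-1.864+np.pi/2,-1.864-np.pi/2):
    for da in (0,-1.034,-1.1):
        q=manip.inverse_kinematics([.537,.227,.099],Rt(a0+da)); print(a0,da,None if q is None else np.round(q,2))
D=np.array([.5866,.028])
for off in (np.pi/2,-np.pi/2,0,np.pi):
  for th in (0,1.27):
    ang=np.pi+yaw-.68+th; p=D+.075*np.array([np.cos(ang),np.sin(ang)])
    q=manip.inverse_kinematics([*p,.118],Rt(ang+off)); print(off,th,p,None if q is None else np.round(q,2))
```

```text
[[0.5245825  0.20102514 0.124     ]
 [0.54863101 0.25608819 0.124     ]] [0.53660675 0.22855667 0.124     ]
0.06008552584799073 -1.9825727224593317
-0.29320367320510354 0 [ 0.28  0.45  1.66 -0.    1.03  0.57]
-0.29320367320510354 -1.034 [ 0.28  0.45  1.66 -0.    1.03  1.61]
-0.29320367320510354 -1.1 [ 0.28  0.45  1.66 -0.    1.03  1.67]
-3.4347963267948964 0 [ 0.28  0.45  1.66 -0.    1.03 -2.57]
-3.4347963267948964 -1.034 [ 0.28  0.45  1.66 -0.    1.03 -1.53]
-3.4347963267948964 -1.1 [ 0.28  0.45  1.66 -0.    1.03 -1.47]
1.5707963267948966 0 [0.51863223 0.05970777] [-0.02  0.35  1.78 -0.    1.01  1.99]
1.5707963267948966 1.27 [ 0.53617833 -0.02752167] [-0.18  0.37  1.75 -0.    1.03  0.56]
-1.5707963267948966 0 [0.51863223 0.05970777] [-0.02  0.35  1.78 -0.    1.01 -1.15]
-1.5707963267948966 1.27 [ 0.53617833 -0.02752167] [-0.18  0.37  1.75 -0.    1.03 -2.58]
0 0 [0.51863223 0.05970777] [-0.02  0.35  1.78 -0.    1.01 -2.72]
0 1.27 [ 0.53617833 -0.02752167] [-0.18  0.37  1.75 -0.    1.03  2.13]
3.141592653589793 0 [0.51863223 0.05970777] [-0.02  0.35  1.78 -0.    1.01  0.42]
3.141592653589793 1.27 [ 0.53617833 -0.02752167] [-0.18  0.37  1.75 -0.    1.03 -1.01]
```

```bash
cat >> h.py <<'E'
yaw=.2435; S=np.array([.537,.2275]); D=np.array([.5866,.028])
def Rt(a):
    c,s=np.cos(a),np.sin(a); return np.array([[c,s,0],[s,-c,0],[0,0,-1.]])
def st(t=""):
    print(t,"t%.1f"%manip.read_time_s(),manip.read_tool_pos().round(4),"F",manip.read_ft_force().round(1),"M",manip.read_moment().round(2),"w%.4f"%manip.read_gripper_width())
E
python3 - <<'E'
from h import *
a=-1.93+np.pi/2
manip.move_ptp([*S,.22],Rt(a)); st("above")
manip.move_straight([*S,.100],rate=.1); st("down")
manip.gripper_close(40); st("closed")
im=manip.capture("scene"); cv2.imwrite("pics/s1.png",cv2.resize(im[150:310,260:480,::-1],(800,582)))
E
```

```text
above t3.2 [0.5373 0.2267 0.22  ] F [-0.2 -0.1 -0.4] M [-0.04 -0.01 -0.02] w0.0855
down t4.6 [0.5376 0.2277 0.1007] F [-0.  -0.4 -0.7] M [-0.    0.02 -0.  ] w0.0854
closed t5.3 [0.537  0.2275 0.1   ] F [ 0.  -0.7 -0.1] M [-0.01  0.03 -0.02] w0.0001
```

View pics/s1.png

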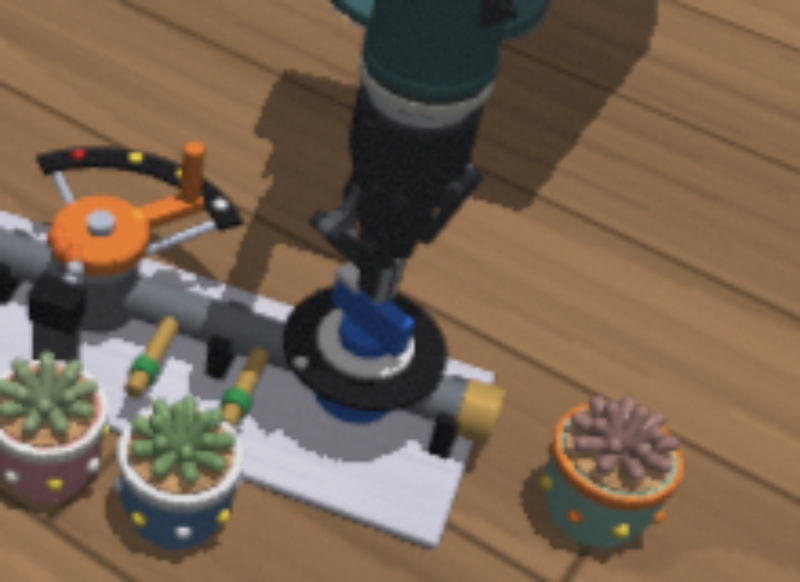

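The gripper closed on nothing (width 0.0), and the fingers look to be on the robot side of the bar. I'll compare the projected TCP with the image.

Run:
```python
from h import *
print(manip.read_ee_rot().round(3), manip.read_tool_pos())
for n,(x0,y0,w,h) in dict(scene=(310,170,110,82),top=(150,160,160,120)).items():
    im=manip.capture(n).copy(); 
    k=800/w; o=cv2.resize(im[y0:y0+h,x0:x0+w,::-1],None,fx=k,fy=k,interpolation=cv2.INTER_CUBIC)
    for P,c in (([*S,.1],(0,255,0)),([*S,.124],(0,255,255)),([*D,.11],(255,0,255))):
        p=((proj(n,P)[0]+.5-[x0,y0])*k).astype(int); print(n,P,p); cv2.circle(o,tuple(map(int,p)),6,c,-1)
    cv2.imwrite(f"pics/{n}2.png",o)
```

```text
[[ 0.936 -0.352 -0.   ]
 [-0.352 -0.936 -0.   ]
 [-0.     0.    -1.   ]] [0.53698078 0.22749771 0.09996081]
scene [np.float64(0.537), np.float64(0.2275), 0.1] [376 498]
scene [np.float64(0.537), np.float64(0.2275), 0.124] [387 451]
scene [np.float64(0.5866), np.float64(0.028), 0.11] [-163  302]
top [np.float64(0.537), np.float64(0.2275), 0.1] [274 310]
top [np.float64(0.537), np.float64(0.2275), 0.124] [267 304]
top [np.float64(0.5866), np.float64(0.028), 0.11] [640 215]
```

View pics/scene2.png

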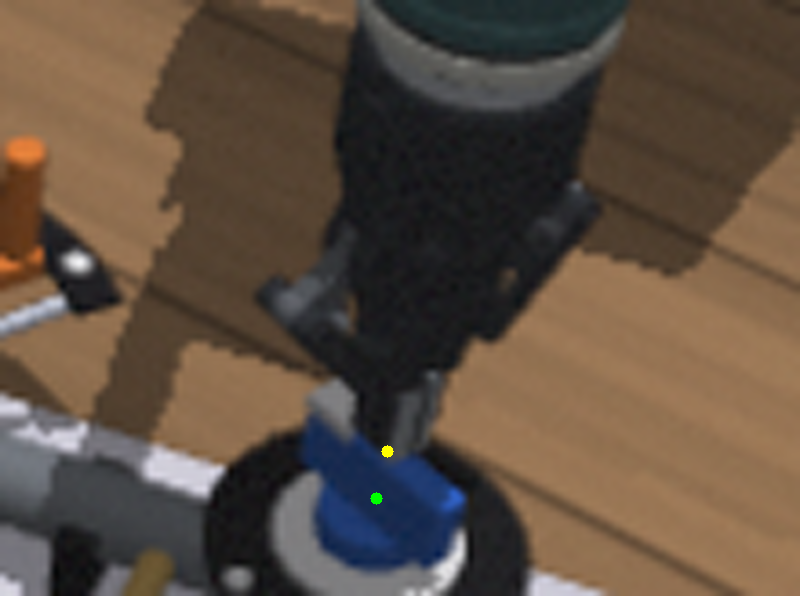

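View pics/top2.png

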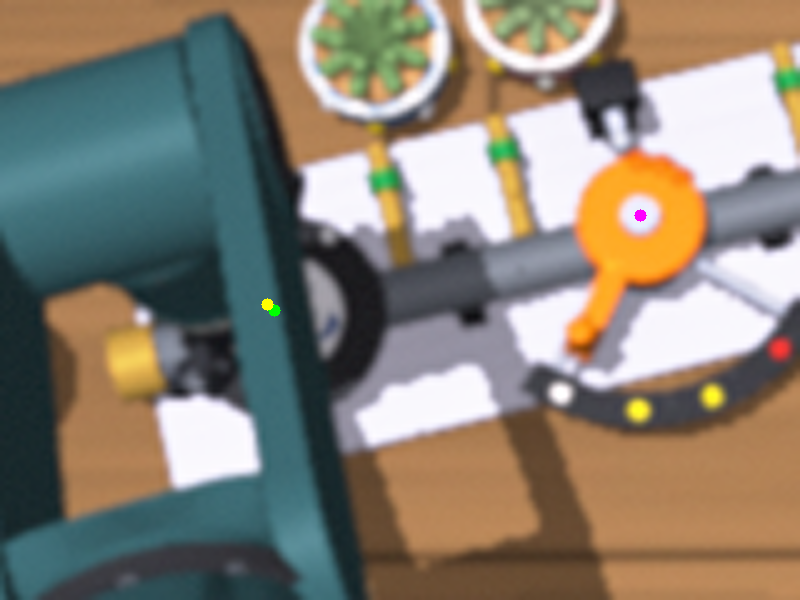

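```bash
python3 - <<'E'
from h import *
def snap(t):
    x0,y0,w,h=310,150,110,82
    im=manip.capture("scene"); cv2.imwrite(f"pics/{t}.png",cv2.resize(im[y0:y0+h,x0:x0+w,::-1],None,fx=7.2,fy=7.2,interpolation=cv2.INTER_CUBIC))
manip.move_straight([*S,.112],rate=.05); st("up12"); 
manip.move_straight([*S,.150],rate=.1); st("up"); snap("s3a")
manip.open_gripper(); st("open"); snap("s3b")
E
python3 -c "
import cv2,numpy as np
a=[cv2.imread(f'pics/s3{c}.png') for c in 'ab']
cv2.imwrite('pics/s3.png',cv2.resize(np.hstack(a),(800,300)))"
```

```text
up12 t5.9 [0.5375 0.2277 0.1127] F [-0.2 -0.5 -0.1] M [ 0.03 -0.02 -0.01] w0.0002
up t6.4 [0.5369 0.2275 0.15  ] F [0.2 0.3 0.3] M [-0.02 -0.02 -0.04] w0.0003
open t7.2 [0.537  0.2275 0.15  ] F [0.1 0.4 0.3] M [-0.01 -0.04  0.01] w0.0856
```

View pics/s3a.png

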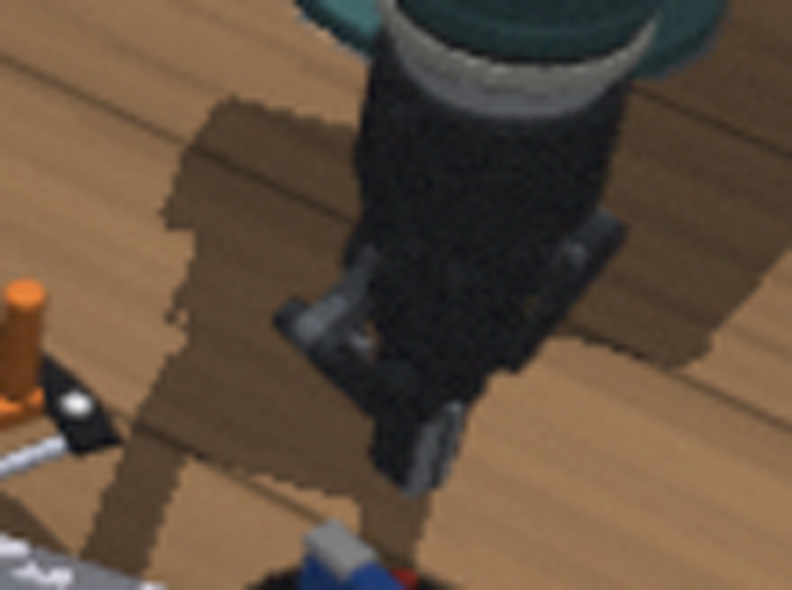

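View pics/s3b.png

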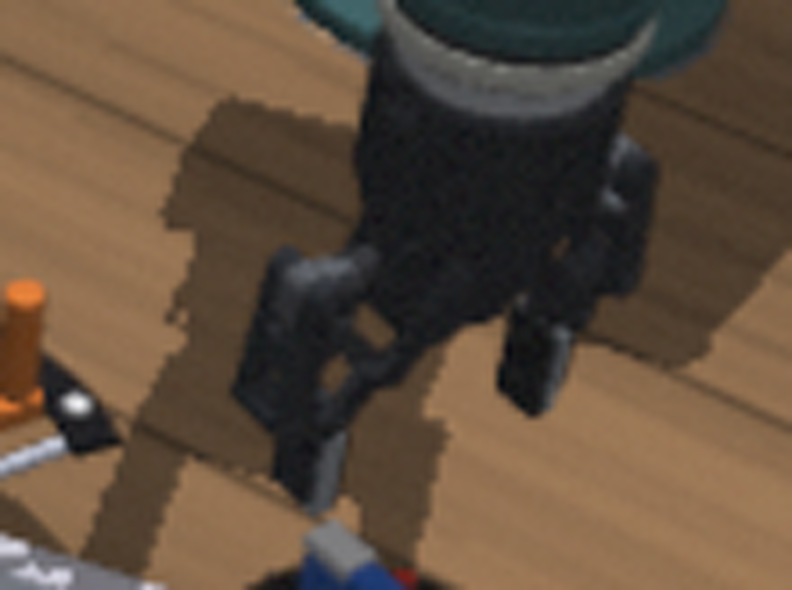

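Run:
```python
from h import *
for z in (.13,.14,.15,.16,.17): print(z,((proj("scene",[*S,z])-[310,150]+.5)*7.2))
im=manip.capture("top");cv2.imwrite("pics/top4.png",cv2.resize(im[150:270,150:310,::-1],None,fx=5,fy=5,interpolation=cv2.INTER_CUBIC))
im=manip.capture("scene");cv2.imwrite("pics/scene4.png",cv2.resize(im[190:272,310:420,::-1],None,fx=7.2,fy=7.2,interpolation=cv2.INTER_CUBIC))
```

```text
0.13 [[386.30654043 578.79785634]]
0.14 [[390.83422819 558.58856312]]
0.15 [[395.4244788  538.10002118]]
0.16 [[400.07859801 517.32640231]]
0.17 [[404.79792817 496.26171502]]
```

View pics/scene4.png

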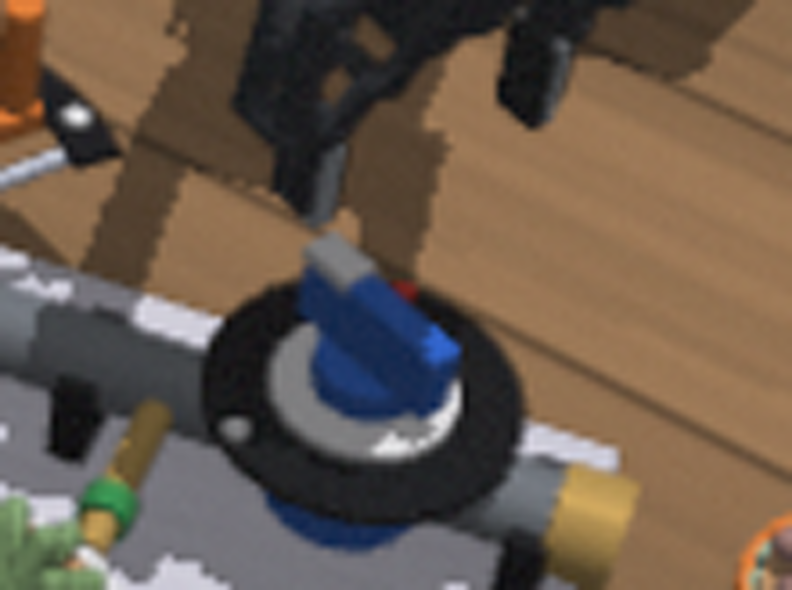

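View pics/top4.png

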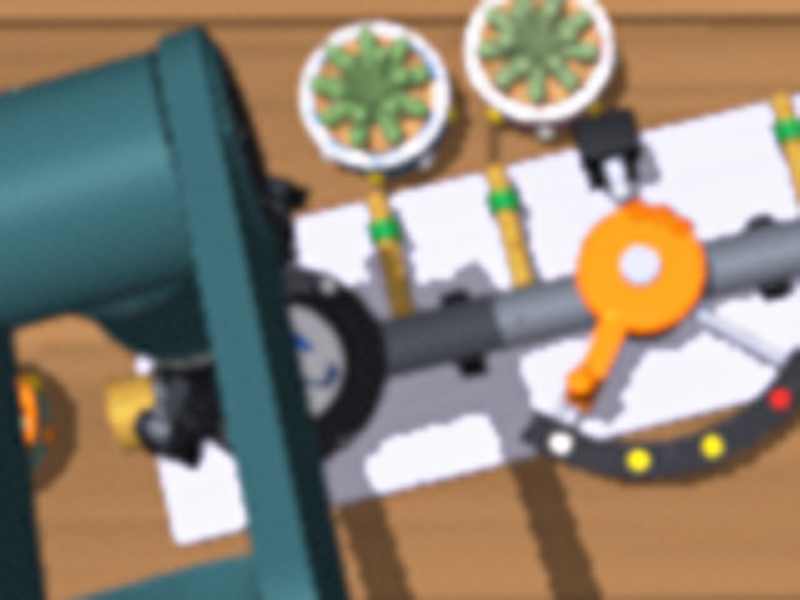

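Run:
```python
from h import *
a=cv2.imread("pics/scene0.png")[0:75,180:280]; A=cv2.resize(a,None,fx=8,fy=8,interpolation=cv2.INTER_CUBIC)
b=cv2.imread("pics/top0.png")[345:420,460:560]; B=cv2.resize(b,None,fx=8,fy=8,interpolation=cv2.INTER_CUBIC)
for z in (.205,.192,.224): 
  for n,I,o in (("scene",A,(180,0)),("top",B,(460,345))):
    p=(proj(n,[.159,-.579,z])[0]+.5-o)*8; print(n,z,p); cv2.circle(I,tuple(p.astype(int).tolist()),5,(0,255,0),-1)
cv2.imwrite("pics/st_s.png",A);cv2.imwrite("pics/st_t.png",B)
```

```text
scene 0.205 [399.4259124  480.60774169]
top 0.205 [591.83530899 212.65832465]
scene 0.192 [401.39859177 507.77061564]
top 0.192 [569.92708127 205.55346177]
scene 0.224 [396.5005665  440.32709458]
top 0.224 [624.73838606 223.32882954]
```

View pics/st_s.png

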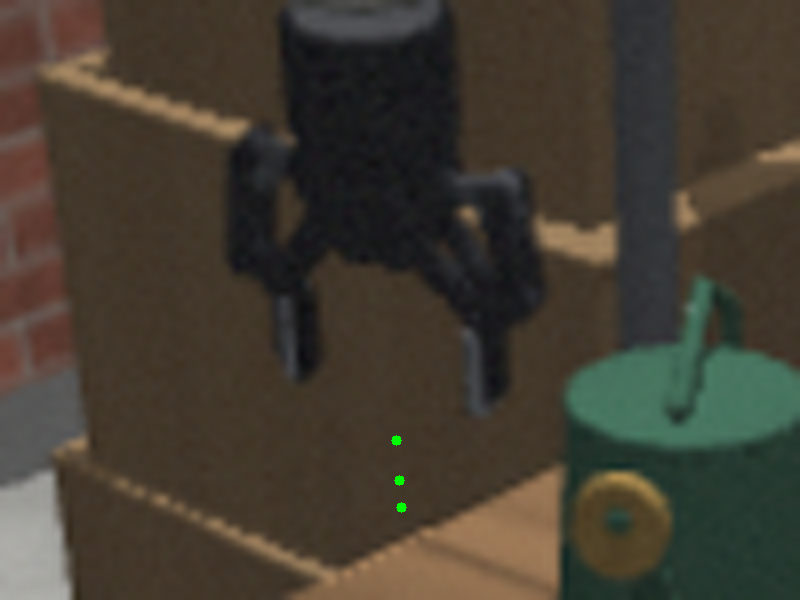

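View pics/st_t.png

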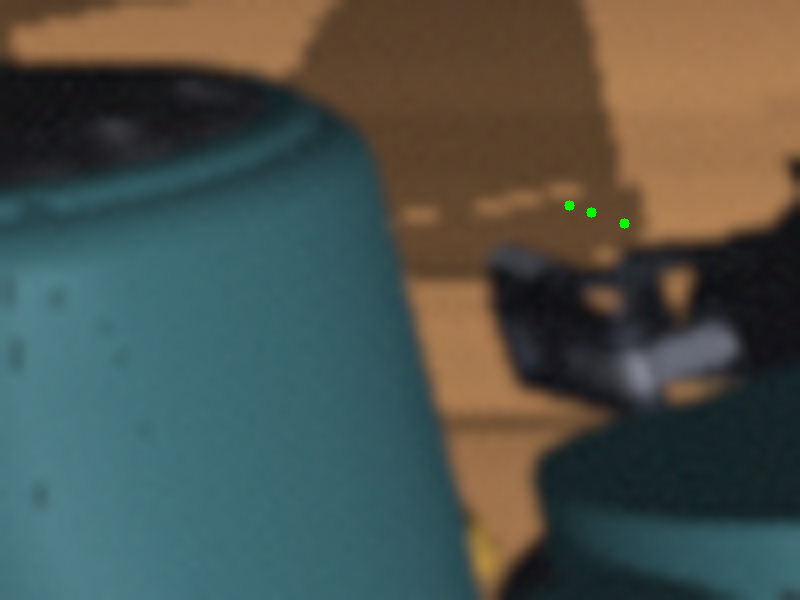

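Both views put the fingertips about 25 mm higher than the TCP reading, while the manifold heights triangulate correctly. That explains the miss: the fingers shut just above the bar. I'll lower them in guarded steps and regrip.

Run:
```python
from h import *
manip.move_straight([*S,.100],rate=.15)
manip.move_straight([*S,.080],rate=.06); st("down")
im=manip.capture("scene");cv2.imwrite("pics/scene5.png",cv2.resize(im[190:272,310:420,::-1],None,fx=7.2,fy=7.2,interpolation=cv2.INTER_CUBIC))
if np.linalg.norm(manip.read_ft_force())<6:
    manip.gripper_close(40); st("closed")
    im=manip.capture("scene");cv2.imwrite("pics/scene6.png",cv2.resize(im[190:272,310:420,::-1],None,fx=7.2,fy=7.2,interpolation=cv2.INTER_CUBIC))
```

```text
down t8.4 [0.5367 0.2274 0.0797] F [ 0.1  0.1 -0.2] M [ 0.02 -0.03 -0.02] w0.0854
closed t9.1 [0.5372 0.2274 0.0802] F [-0.2 -0.7  1.7] M [-0.18  0.01  0.04] w0.0130
```

View pics/scene5.png

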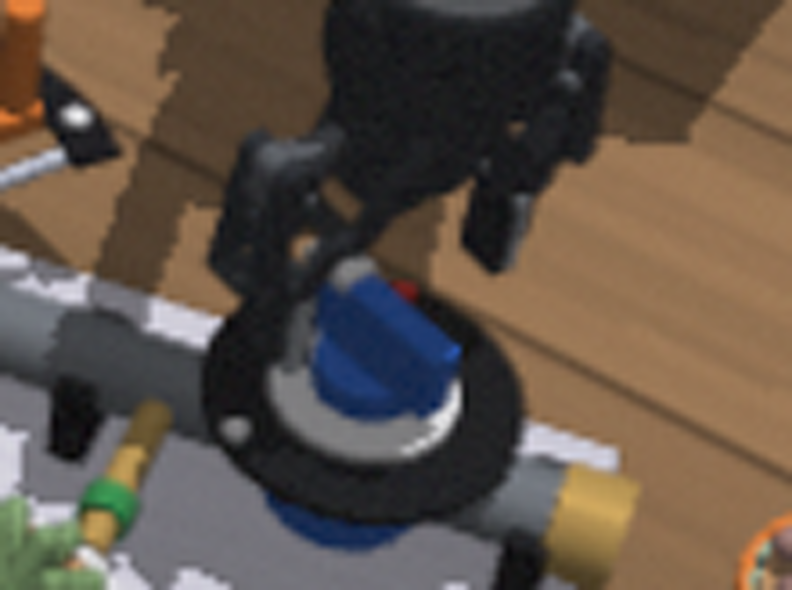

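View pics/scene6.png

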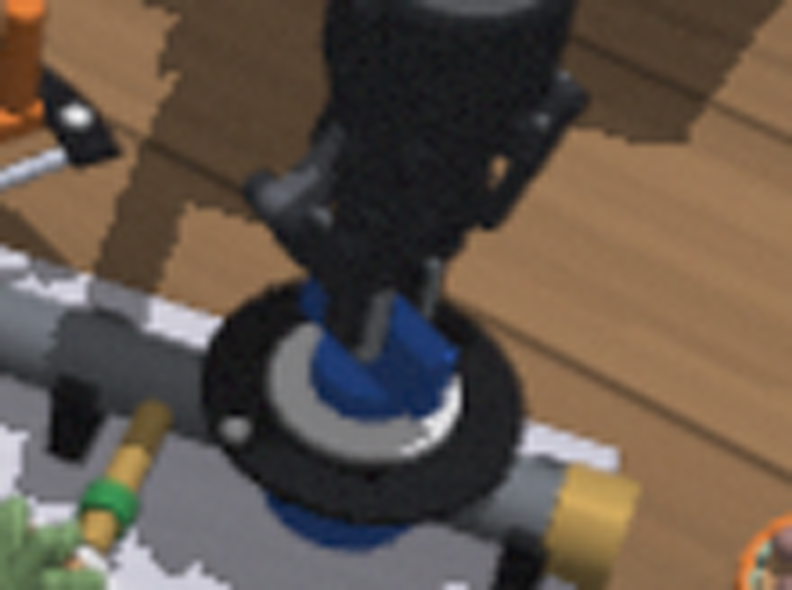

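Now the fingers straddle the bar: one pad is visible in front of it near (375,330) and the width is 13 mm. I'll turn clockwise and watch the moment.

Run:
```python
from h import *
for b in (-2.4,-2.75,-2.83,-2.88,-2.93,-2.98):
    manip.move_ptp([*S,.080],Rt(b+np.pi/2)); R=manip.read_ee_rot(); st("b%.2f act %.3f"%(b,np.arctan2(R[1,0],R[0,0])-np.pi/2))
    if abs(manip.read_moment()[2])>.7: break
```

```text
b-2.40 act -2.397 t9.6 [0.5372 0.2274 0.0802] F [-0.5 -1.3  4. ] M [-0.22  0.03 -0.05] w0.0127
b-2.75 act -2.745 t10.1 [0.5372 0.2275 0.0802] F [-1.1 -1.4  5.1] M [-0.32  0.07 -0.07] w0.0134
b-2.83 act -2.826 t10.3 [0.5372 0.2275 0.0802] F [-0.8 -2.4  4.7] M [-0.35  0.09 -0.02] w0.0131
b-2.88 act -2.875 t10.6 [0.5372 0.2274 0.0802] F [-0.5 -2.1  5.7] M [-0.34  0.06 -0.01] w0.0133
b-2.93 act -2.924 t10.8 [0.5371 0.2274 0.0802] F [ 0.2 -1.4  4.8] M [-0.27  0.11  0.33] w0.0128
b-2.98 act -2.972 t11.1 [0.5372 0.2274 0.0802] F [-0.5 -1.6  5. ] M [-0.24  0.12  1.13] w0.0129
```

Run:
```python
from h import *
manip.open_gripper()
manip.move_straight([*S,.20],rate=.25); st("up")
ang=np.pi+yaw-.68; p=D+.075*np.array([np.cos(ang),np.sin(ang)])
manip.move_ptp([*p,.19],Rt(ang+np.pi/2)); st("over post")
for n in ("scene","top"):
    im=manip.capture(n); x0,y0,w,h=dict(scene=(270,150,140,105),top=(160,150,170,127))[n]
    cv2.imwrite(f"pics/{n}7.png",cv2.resize(im[y0:y0+h,x0:x0+w,::-1],(800,600),interpolation=cv2.INTER_CUBIC))
```

```text
up t12.4 [0.5366 0.2274 0.1996] F [ 0.4 -0.4  0.1] M [ 0.03 -0.02  0.  ] w0.0859
over post t13.1 [0.5183 0.0603 0.1892] F [-0.8  1.   0.9] M [ 0.03  0.01 -0.  ] w0.0854
```

View pics/scene7.png

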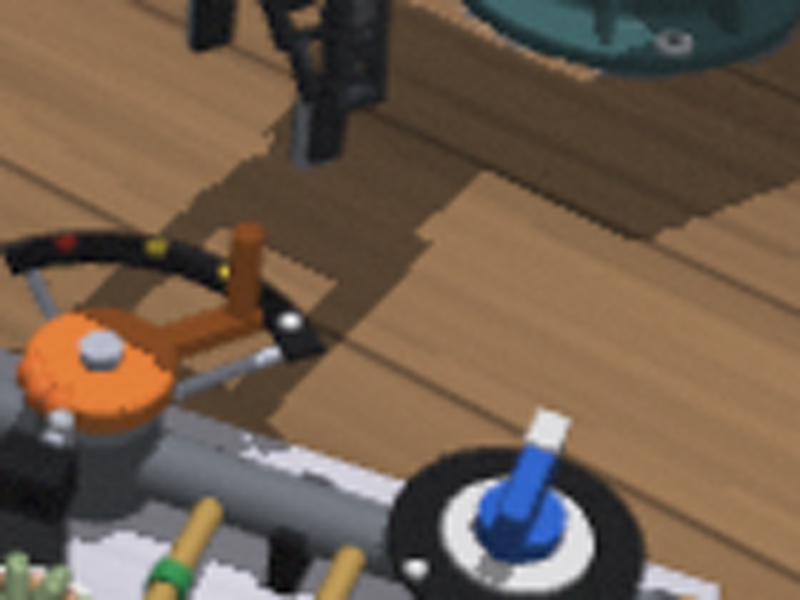

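View pics/top7.png

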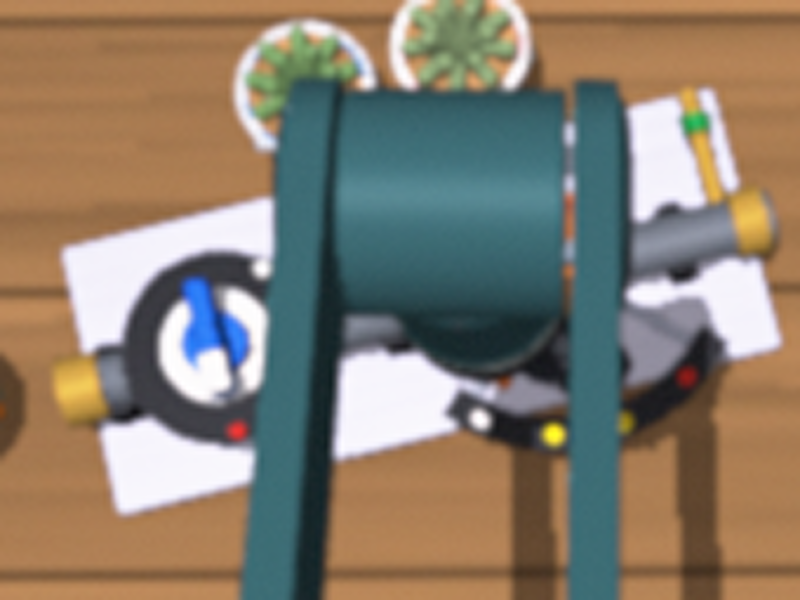

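The pointer lines up with the red dot in both views, so the supply is shut. Next: descend onto the post and grip.

Run:
```python
from h import *
ang=np.pi+yaw-.68; p=D+.075*np.array([np.cos(ang),np.sin(ang)])
manip.move_straight([*p,.12],rate=.15); st("1")
manip.move_straight([*p,.094],rate=.08); st("down")
if np.linalg.norm(manip.read_ft_force())<8:
    manip.gripper_close(60); st("closed")
im=manip.capture("scene"); cv2.imwrite("pics/scene8.png",cv2.resize(im[150:255,240:380,::-1],(800,600),interpolation=cv2.INTER_CUBIC))
```

```text
1 t13.8 [0.5191 0.0603 0.1203] F [-0.1 -0.6 -0. ] M [-0.03  0.01 -0.02] w0.0853
down t14.3 [0.5188 0.0597 0.0942] F [ 0.1 -0.4  0.7] M [-0.06 -0.05 -0.01] w0.0853
closed t14.9 [0.5188 0.06   0.0943] F [-0.9  2.   2.9] M [ 0.28  0.07 -0.02] w0.0145
```

View pics/scene8.png

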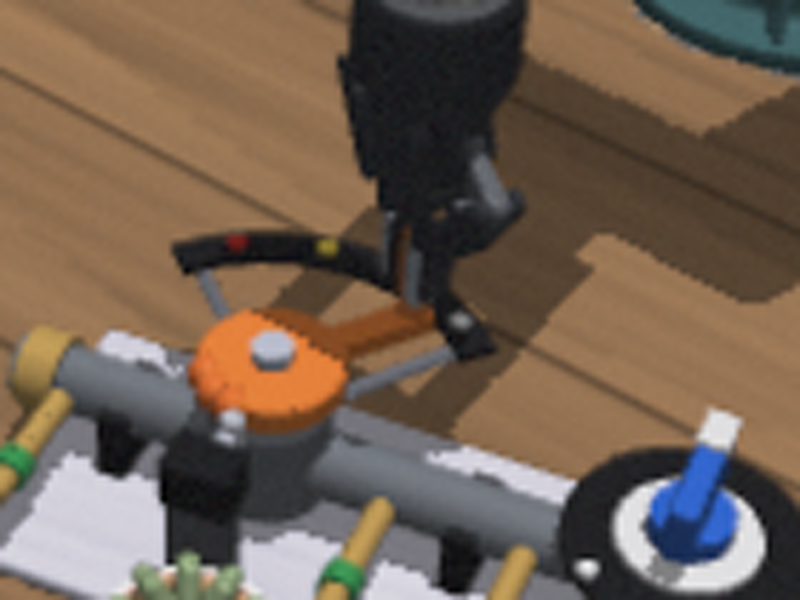

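The post is held between the pads. I'll sweep it along the arc in small steps.

Run:
```python
from h import *
for th in [.14,.28,.42,.56,.7,.84,.98,1.12,1.20,1.27]:
    ang=np.pi+yaw-.68+th; p=D+.075*np.array([np.cos(ang),np.sin(ang)])
    manip.move_straight([*p,.094],rate=.04,ori=Rt(ang+np.pi/2))
    F=manip.read_ft_force(); t=np.array([-np.sin(ang),np.cos(ang)]); r=np.array([np.cos(ang),np.sin(ang)])
    q=manip.read_tool_pos()[:2]-D
    print("th%.2f act%.3f r%.4f Ft%.1f Fr%.1f Fz%.1f t%.1f w%.4f"%(th,(np.arctan2(q[1],q[0])-(np.pi+yaw-.68)+np.pi)%(2*np.pi)-np.pi,np.hypot(*q),F[:2]@t,F[:2]@r,F[2],manip.read_time_s(),manip.read_gripper_width()))
    if np.linalg.norm(F)>40: break
for n in ("scene","top"):
    im=manip.capture(n); x0,y0,w,h=dict(scene=(240,150,140,105),top=(160,150,170,127))[n]
    cv2.imwrite(f"pics/{n}9.png",cv2.resize(im[y0:y0+h,x0:x0+w,::-1],(800,600),interpolation=cv2.INTER_CUBIC))
cv2.imwrite("pics/scene9f.png",manip.capture("scene")[...,::-1])
```

```text
th0.14 act0.136 r0.0749 Ft-2.8 Fr0.2 Fz5.6 t15.4 w0.0146
th0.28 act0.279 r0.0749 Ft-2.2 Fr1.4 Fz6.3 t15.8 w0.0145
th0.42 act0.418 r0.0748 Ft-3.6 Fr0.7 Fz5.9 t16.2 w0.0142
th0.56 act0.557 r0.0748 Ft-4.1 Fr-0.1 Fz5.4 t16.6 w0.0145
th0.70 act0.699 r0.0747 Ft-2.4 Fr0.1 Fz4.5 t17.0 w0.0143
th0.84 act0.837 r0.0747 Ft-4.5 Fr-0.5 Fz5.8 t17.4 w0.0144
th0.98 act0.977 r0.0746 Ft-4.0 Fr-1.5 Fz4.9 t17.9 w0.0146
th1.12 act1.117 r0.0746 Ft-3.8 Fr-2.1 Fz6.3 t18.3 w0.0143
th1.20 act1.195 r0.0746 Ft-4.2 Fr-3.2 Fz6.5 t18.6 w0.0145
th1.27 act1.264 r0.0745 Ft-4.3 Fr-2.5 Fz6.2 t18.9 w0.0147
```

View pics/scene9.png

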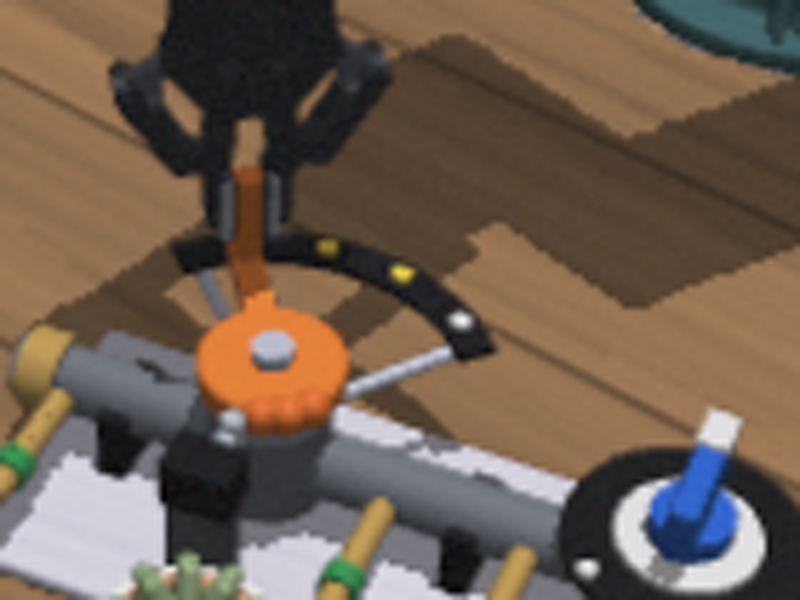

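View pics/top9.png

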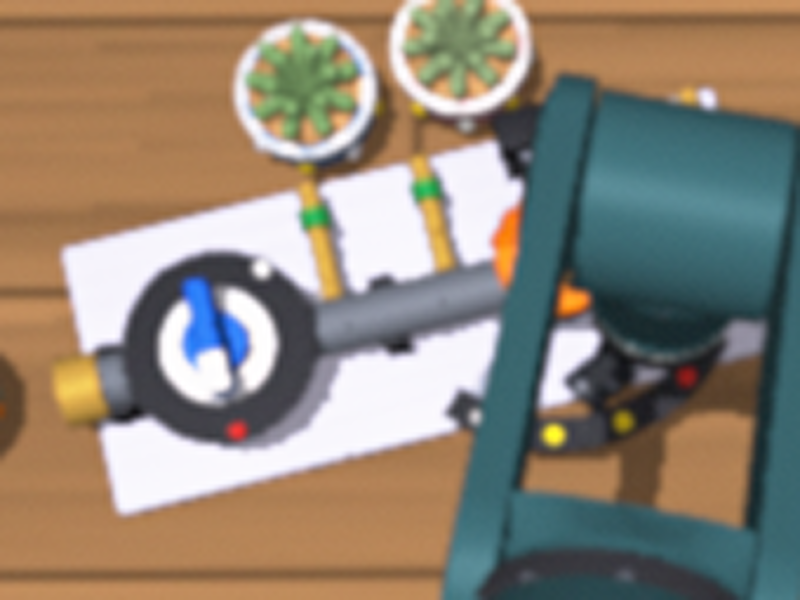

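View pics/scene9f.png

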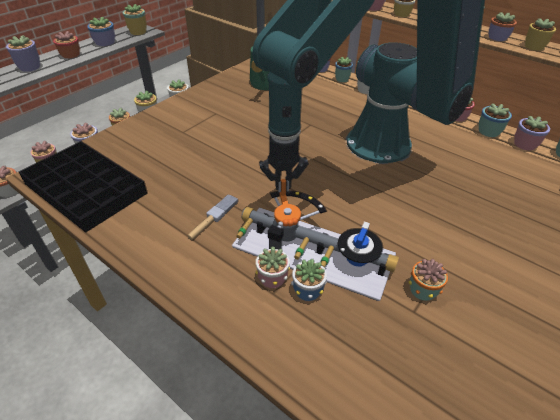

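Run:
```python
from h import *
for th in (1.2,1.26,1.32):
    ang=np.pi+yaw-.68+th; d=np.array([np.cos(ang),np.sin(ang)])
    print(th,[((proj("scene",[*(D+r*d),z])[0]+.5-[240,150])*5.714).round(0).tolist() for r,z in ((.075,.106),(.075,.15),(.045,.104))])
im=manip.capture("scene"); im=im.astype(int)
m=(im[...,0]>90)&(im[...,0]>1.7*im[...,1])&(im[...,1]>2*im[...,2])&(im[...,1]>25)
for y in range(180,206): 
    x=np.where(m[y,270:300])[0]+270
    if len(x): print(((y-150+.5)*5.714).__round__(), ((x.min()+x.max()+1)/2-240)*5.714, len(x))
```

```text
1.2 [[256.0, 252.0], [258.0, 182.0], [262.0, 296.0]]
1.26 [[247.0, 252.0], [248.0, 183.0], [256.0, 296.0]]
1.32 [[237.0, 253.0], [239.0, 184.0], [251.0, 297.0]]
174 251.41600000000003 4
180 251.41600000000003 4
186 248.55900000000003 3
191 242.84500000000003 1
197 251.41600000000003 2
203 248.55900000000003 3
209 248.55900000000003 3
214 248.55900000000003 3
220 248.55900000000003 3
226 251.41600000000003 2
231 245.70200000000003 2
237 245.70200000000003 2
243 248.55900000000003 3
249 237.13100000000003 1
254 248.55900000000003 4
260 245.70200000000003 4
266 245.70200000000003 4
271 248.55900000000003 4
277 248.55900000000003 5
283 251.41600000000003 2
289 251.41600000000003 4
294 254.27300000000002 5
300 254.27300000000002 5
306 251.41600000000003 4
311 259.987 4
317 268.558 12
```

The image puts the drain at about 1.26 rad, level with the red dot. The supply is still shut, and the pots and brush are where they were. Handing in.

Run:
```python
from h import *
manip.hold(.5); st("final"); manip.hand_in()
```

```text
final t19.6 [ 0.5361 -0.0268  0.0941] F [-0.2  5.2  5. ] M [ 0.79  0.11 -0.04] w0.0145
the job is handed in; nothing more can be done
```

The job is handed in at 19.6 s: the supply is shut and the gripper is holding the drain handle at the third click.

- **Supply:** I turned the blue handle clockwise until it met its stop; the moment rose to 1.1 N m at about the expected angle. After I let go, and again at the end, the white pointer lined up with the red dot.
- **Drain:** With the supply shut, I gripped the orange post and swung it to 1.26 rad by the arm's reading. My last image check also gave about 1.26, at the red mark. The grip was steady (14.5 mm opening), with a spring load of about 4 N.
- **Pots and brush:** By eye, they stood where they started in the last pictures; I did not measure them.

**Checks that disagreed:**
- **First grasp missed:** The first grasp of the supply bar closed on nothing. The images showed the fingertips about 25 mm higher than the TCP reading, so I gripped 20 mm lower and that held. I don't know why the reading is off.
- **Plate position:** The base plate's centre came out about 10 mm off from the valve axes, so I worked from the axes.
- **Grip width:** The grip read 13 mm on the 14 mm bar and 14.5 mm on the 16 mm post, both slightly small.

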